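Lock out the battery charging dock and clear its packs

TASK

Take the battery charging dock out of service: turn its rotary isolator handle fully to off, then swing its lockout hasp out until it stands upright, and only then lift the battery packs off the dock. Stack all the packs squarely on top of each other, flat, in the middle of the carrying board's rubber mat and lined up with it, and fold the dock's contact cover fully down over the contact rail. Leave the other things on the bench alone.

Things in the scene. Friction and masses are not known exactly. Their poses are not given: they have to be found in the camera images.
- dock_deck (a point): Battery charging dock, a fixed grey case 140 mm (its x) by 500 mm (its y), 45 mm high. This point: middle of its flat top; x points away from the robot, y to the left along the bays, z up. Bays at y = +202, +104, +6, -92 mm, packs at x about -16 mm; low dividers 4 mm thick, 6 mm high half-way between bays and at both ends of the row, a 5 mm lip along the front; isolator panel at the right end
- isolator (a joint): Angle of the rotary isolator handle: 0 = on (nose points away from the robot, along the dock's +x), 1.571 = off, at its stop (nose points left, along the dock's +y, to the ring mark). It turns counter-clockwise seen from above about the vertical axis through isolator_grip, stays where it is left, and needs about 0.12 N m
- isolator_grip (a point): Point on the handle's turning axis, 30 mm above the dock's top; its x axis points along the nose and turns with the handle. The grip is a black bar 84 mm long (from 38 mm behind the axis to 46 mm ahead of it), 16 mm wide, from 14 to 40 mm above the dock's top, on a hub of 17 mm radius
- hasp (a joint): Angle of the lockout hasp: 0 = flat on the panel, 1.57 = upright, 1.60 = at its stop. It stays where it is left (friction 0.035 N m). While the handle is on, its nose lies over the hasp and holds it down; the hasp is free only with the handle turned to off
- hasp_tab (a point): Middle of the finger tab at the free end of the hasp, a steel plate 62 mm long, 46 mm wide, 3 mm thick with two padlock slots. The tab is 16 mm wide along the dock's y and 9 mm thick at its top; with the hasp flat its top is 30 mm above the dock's top, this point 20 mm
- hasp_hinge (a point): Middle of the hasp's hinge line, which runs along the dock's y, 26 mm behind the handle's axis (dock +x), 6 mm above the dock's top. The tab's middle lies 61.5 mm from the hinge along the plate and 14 mm above the plate. Flat, the free end points away from the robot (dock +x); it swings up and back towards the robot
- cover (a joint): Angle of the contact cover: 0 = shut, lying over the contact rail, grows as it opens; about 1.57 = upright, 1.90 = leaning back at its stop. It stays where it is left (friction about 0.07 N m). It cannot shut while packs lie in the bays
- cover_edge (a point): Middle of the free edge of the contact cover, an aluminium sheet 52 mm from hinge to free edge and 382 mm long along the dock's y, 2 mm thick, with a 10 mm lip at the free edge. It stands open behind the contact rail at the start; shut, its free edge lies towards the robot, 20 mm above the dock's top, the lip upward
- cover_hinge (a point): Middle of the cover's hinge line, which runs along the dock's y, 16 mm above the dock's top at dock x = 62 mm, behind the black contact rail (14 mm high, x = 32 to 44 mm)
- board_mid (a point): Middle of the top of the rubber mat (106 by 80 mm, its top 7 mm above the bench) let into the plywood carrying board (200 by 160 by 6 mm, fixed to the bench); x axis along the long side, y along the short side, z up
- pack1_mid (a point): Middle of a flat black battery pack, 90 mm long (its x), 64 mm wide (its y), 22 mm thick (its z), 0.17 to 0.29 kg, the same either way up or round; at the start in the far left bay of the dock, or absent
- pack2_mid (a point): Middle of a flat black battery pack, 90 mm long (its x), 64 mm wide (its y), 22 mm thick (its z), 0.17 to 0.29 kg, the same either way up or round; at the start in the middle left bay of the dock, or absent
- pack3_mid (a point): Middle of a flat black battery pack, 90 mm long (its x), 64 mm wide (its y), 22 mm thick (its z), 0.17 to 0.29 kg, the same either way up or round; at the start in the middle right bay of the dock, or absent
- pack4_mid (a point): Middle of a flat black battery pack, 90 mm long (its x), 64 mm wide (its y), 22 mm thick (its z), 0.17 to 0.29 kg, the same either way up or round; at the start in the right-hand bay of the dock, or absent
- housing: Dark grey printed housing, a curved shell 129 by 60 by 44 mm, lying on the bench: a bystander, not to be moved
- marker: White marker pen, 134 mm long, lying on the bench: a bystander, not to be moved

How it is judged:
On the way, in this order (a step that is already met when the one before it is completed fails the run):
1. the isolator handle is turned to off (value of joint isolator above 1.45 rad), for 0.2 s.
2. the lockout hasp is swung out, upright (value of joint isolator above 1.4 rad and value of joint hasp above 1.25 rad), for 0.2 s.
At the end, for the whole second after the job is handed in: Handle off (1.40 rad or more), hasp out (1.25 rad or more), cover shut (under 0.12 rad), every pack at rest in one flat pile: each middle within 8 mm, from above, of the mat's middle, long sides within 0.10 rad of the board's, tilt under 0.06 rad (all of step 2 and value of joint cover below 0.12 rad and horizontal distance between each of pack1_mid, pack2_mid, pack3_mid, pack4_mid and board_mid below 0.008 m and angle between the x axis of each of pack1_mid, pack2_mid, pack3_mid, pack4_mid and the x axis of board_mid, either way round below 0.1 rad and angle between the z axis of each of pack1_mid, pack2_mid, pack3_mid, pack4_mid and the z axis of board_mid, either way round below 0.06 rad and linear speed of each of pack1, pack2, pack3, pack4 below 0.02 m/s); the robot touches nothing.
It fails at once if a pack is lifted off the dock before the hasp is swung out (value of joint hasp below 1 rad and height (world z) of any of pack1_mid, pack2_mid, pack3_mid, pack4_mid above 0.095 m).
It fails at once if a bystander (printed housing, marker pen) is moved by more than 3 cm (distance of any of housing, marker from where it was at the start of the episode above 0.03 m).
Of pack1, pack2, pack3, pack4 only 3 to 4 are there at a start; the rules pass over those that are not, and their reading is None.
At some moment in a run one of pack1, pack2 may be knocked a few centimetres aside while the robot is not near it.
Once in a run the grip may slacken for a moment while it holds something.
It also fails if it takes over 210 s, if anything falls off the work surface, if the arm or the gripper's body presses on something with over 40 N, if the wrist force passes 120 N, or if a joint passes its speed limit or range.

ROBOT

A 6-joint arm with a two-finger parallel gripper is mounted at the origin on a cart in front of the work surface, level with it; the furniture and walls round the work are solid. World frame = base frame: x ahead of the robot, y to its left, z up, the work surface at z = 0. Lengths are in m, angles in rad, forces in N, time in s.
With the tool pointing down it reaches from about 0.225 to 0.875 m from the base axis. Payload 3.4 kg.
Tool frame: the origin (TCP) lies midway between the tips of the shut fingers; the grasp point (between the pads) lies 19 mm behind it; z points along the fingers, y is the line along which they close (so a half turn about z gives the same grasp; the last joint's range is limited). The gripper opens to 85 mm and grips with 20 to 120 N. Pads are 22 mm wide; open, the fingers measure 114 mm over their backs; the gripper's body (76 mm by 85 mm) begins 54 mm behind the grasp point. The pads swing forward as they close: fully open they stand 13 mm farther back than shut.
Start: joints at [-0.121, 0.276, 1.505, -0, 1.361, -0.121], TCP at [0.575, -0, 0.231] pointing down, gripper open.
Joint ranges: [-2.89, 2.89], [-0.75, 2.08], [0.22, 2.7], [-1.18, 4.32], [0.11, 2.71], [-2.7, 2.7]. Speed limits (rad/s): [2.57, 2.57, 3.14, 3.14, 3.14, 3.14].

INTERFACE

Orientations are given as a unit quaternion [w, x, y, z].
In Python, from rig import * gives the robot as it stands.
- The arm moves only by the tool apply_moves, never from a script. Its argument "steps" is one flat list of numbers, 4 for each row, row after row: the shift along the world's x, y, z in cm, then the turn about the world's z in degrees. A call has 1 to 8 rows; each row is the pose to reach, as a shift and turn from the pose commanded when the call began; what a row does not reach only later rows make up. A row lasts 1/12 s, in which the tool goes at most 41.7 mm and 7.16 degrees, less where a joint would pass 70% of its speed; a pose out of reach is approached as far as the arm can. A call with a gripper value outside its range is refused whole. "jaw" is the closure in counts, from 0 (fully open) to 255 (shut), set as the call begins (left out, the last holds). The fingers move at their own pace and stop on an object; "newtons" is the grip in N (left out, the last holds). Time passes only in rows, so rows that repeat a pose let the fingers close. It gives the time, the measured TCP pose, the force, the opening and the grip force at its end, in the units of the state.
- get_state(): the state, without advancing time (a new reading comes with each control period).
- get_image(name): name is "scene" or "side" or "wrist"; returns the picture (384x512x3 uint8, red, green, blue); there is no depth.
- calibration(name): a dict with "fx", "fy", "cx", "cy" (pixels), "xyz" and "rotation" of the camera in the world. Camera axes: x right, y up, looking along -z (the intrinsics and any distortion apply to the point x, -y, -z); pixel columns grow to the right and rows downward; lengths in m; the calibration is good to about 2 mm. A picture is of the moment at which its call begins: read the wrist's pose just before it. calibration takes no time and is no camera call; for the wrist camera it gives the pose at the moment of the call.
- sign_off(): hands the job in; it is judged then, once.
The state is a dict: "clock": time; "qpos": joint angles; "qd": joint speeds; "effort": joint torques, N m; "position": TCP position; "ee_rot": TCP orientation; "contact_force": force on the tool from outside, world axes, zero at the start; "moment": the same for the moment, N m; "width": finger opening in m; "gripper_force": force on a finger pad.
Only numpy, scipy, OpenCV 4.12 (cv2) and the standard library are available. Lean on these libraries where they do the work, as an engineer would, in place of code of your own. Each camera call takes 0.05 s, during which the arm holds its last target. There are 200 camera calls.

## Working session

There is one attempt and no reset: what is moved stays moved. The work goes in short steps, Python scripts to look and compute and a tool call to move; the robot and the scene stay as the last step left them, time stands still between calls to the robot, and variables do not carry over. Pictures are saved under pics/ and viewed, at most 14 in all, crops included, and the job is handed in when it is done.

Besides the shell and the picture viewer there is one more tool, called as name(argument=value, ...), one argument or row to a line, values as JSON. apply_moves: Moves the arm, as the interface text tells. Its arguments: {"type":"object","properties":{"steps":{"type":"array","items":{"type":"number"}},"jaw":{"type":"number"},"newtons":{"type":"number"}},"required":["steps"]}

```bash
ls; mkdir -p pics; python3 - <<'E'
from rig import *
import cv2,numpy as np
s=get_state();print(s)
for n in ("scene","side","wrist"):
    c=calibration(n);print(n,c)
    im=get_image(n);cv2.imwrite(f"pics/{n}0.png",im[:,:,::-1])
a=cv2.imread("pics/scene0.png");cv2.imwrite("pics/scene0b.png",cv2.resize(a,(800,600),interpolation=cv2.INTER_CUBIC))
E
```

```text
pics
{'clock': 0.0, 'qpos': array([-1.21036546e-01,  2.76613698e-01,  1.50616110e+00,  5.27509565e-06,
        1.36071439e+00, -1.20978997e-01]), 'qd': array([-0.00069469, -0.00046966,  0.00150046, -0.001098  ,  0.00013181,
       -0.00062486]), 'effort': array([ 6.20495921e-04, -4.16768074e+01, -2.45808578e+01, -1.52056768e-04,
        1.11346930e-02,  1.69860516e-05]), 'position': array([5.74453830e-01, 4.19224274e-05, 2.30417920e-01]), 'ee_rot': array([-7.48151829e-04,  7.07127200e-01,  7.07085725e-01, -5.82649682e-04]), 'contact_force': array([-0.64959701, -0.91621557, -0.00850287]), 'moment': array([ 0.02571583, -0.09800297, -0.06267838]), 'gripper_force': 0.0, 'width': 0.08552920019240004}
scene {'fx': 457.13610218792877, 'fy': 457.13610218792877, 'cx': 250.07471689602295, 'cy': 190.15748114394748, 'xyz': array([-0.41323683, -0.82468384,  1.22673968]), 'rotation': array([ 0.81716221,  0.35718657, -0.18069639, -0.41474389])}
side {'fx': 445.5452603719529, 'fy': 445.5452603719529, 'cx': 261.02833348550274, 'cy': 193.0411906820171, 'xyz': array([ 0.25801246, -1.16630004,  0.90599784]), 'rotation': array([ 0.88384111,  0.44478655, -0.05963214, -0.13203723])}
wrist {'fx': 268.33653393932104, 'fy': 268.33653393932104, 'cx': 258.38083979619637, 'cy': 188.91237335435392, 'xyz': array([0.57434752, 0.07231046, 0.37261832]), 'rotation': array([ 9.89329005e-01, -1.45697074e-01,  6.81165218e-04, -1.38440507e-04])}
```

View pics/scene0b.png

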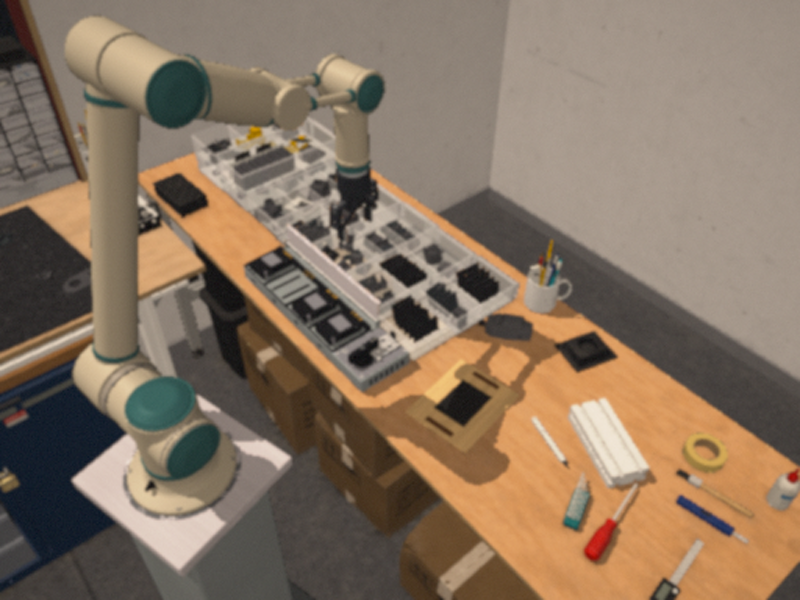

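View pics/side0.png

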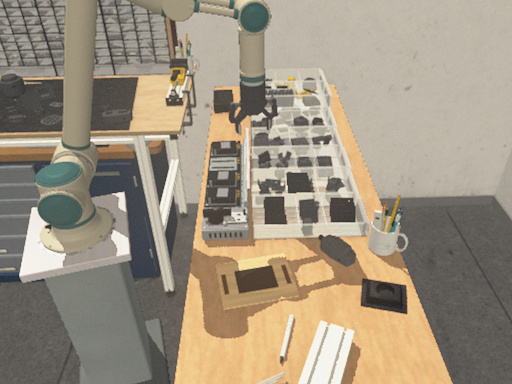

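View pics/wrist0.png

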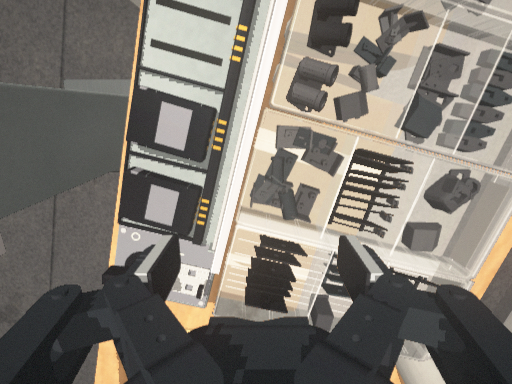

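The wrist view shows three packs: far left (seen in scene), and labels at (173,126) and (160,203). The middle-left bay at (190,45) is empty. The panel's ring mark is at (135,237), and the handle is hidden behind the finger.

```bash
cat > h.py <<'E'
from rig import *
import numpy as np,cv2
from scipy.spatial.transform import Rotation as R
def cam(n):
    c=calibration(n);q=c["rotation"];return c,R.from_quat([q[1],q[2],q[3],q[0]]).as_matrix()
def cast(c,M,u,v,z):
    d=M@np.array([(u-c["cx"])/c["fx"],-(v-c["cy"])/c["fy"],-1]);o=np.array(c["xyz"]);return o+d*(z-o[2])/d[2]
def proj(c,M,p):
    q=M.T@(np.array(p)-c["xyz"]);return c["cx"]+c["fx"]*q[0]/-q[2],c["cy"]+c["fy"]*q[1]/q[2]
def snap(n,f):
    c,M=cam(n);im=get_image(n)[:,:,::-1].copy();cv2.imwrite("pics/"+f,im);return c,M,im
E
python3 - <<'E'
from h import *
np.set_printoptions(precision=4,suppress=True)
c,M=cam("wrist")
for n,u,v,z in [("lab3",173,126,.067),("lab4",160,203,.067),("ring",135,237,.045),("railtop",249,8,.059),("railbot",213,195,.059),("caseBR",207,305,.045),("im",256,192,.05),("deckleft",145,0,.045),("deckleftb",118,225,.045)]:
    print(n,cast(c,M,u,v,z))
c,M=cam("side")
for n,u,v,z in [("matc",257,278,.007),("bl",227,305,.006),("br",298,294,.006),("tr",287,257,.006),("tl",217,270,.006),("marker",287,338,.01),("housing",337,249,.02)]:
    print(n,cast(c,M,u,v,z))
E
```

```text
lab3 [0.4791 0.0533 0.067 ]
lab4 [ 0.455  -0.0375  0.067 ]
ring [ 0.4075 -0.0941  0.045 ]
railtop [0.5646 0.1696 0.059 ]
railbot [ 0.5182 -0.03    0.059 ]
caseBR [ 0.4985 -0.2042  0.045 ]
im [ 0.571  -0.0289  0.05  ]
deckleft [0.4547 0.1814 0.045 ]
deckleftb [ 0.3873 -0.0765  0.045 ]
matc [ 0.4735 -0.3698  0.007 ]
bl [ 0.3758 -0.4339  0.006 ]
br [ 0.5598 -0.4535  0.006 ]
tr [ 0.5771 -0.318   0.006 ]
tl [ 0.3769 -0.3081  0.006 ]
marker [ 0.4876 -0.5732  0.01  ]
housing [ 0.7182 -0.3434  0.02  ]
```

apply_moves(
  steps=[-13,-17,5,0,-13,-17,5,0,-13,-17,5,0,-13,-17,5,0,-13,-17,5,0,-13,-17,5,0,-13,-17,5,0,-13,-17,5,0],
)

```text
clock: 0.82
position: [0.4451, -0.17, 0.2813]
ee_rot: [0.0, 0.708, 0.706, 0.001]
contact_force: [-0.1, -0.2, -0.3]
width: 0.0857
gripper_force: 0.0
```

```bash
python3 - <<'E'
from h import *
print(get_state()["position"])
c,M,im=snap("wrist","w1.png")
np.save("w1c.npy",[c,M],allow_pickle=True)
cv2.imwrite("pics/w1b.png",cv2.resize(im,(800,600),interpolation=cv2.INTER_CUBIC))
E
```

```text
[ 0.44507734 -0.16999969  0.28130306]Traceback (most recent call last):
  File "<stdin>", line 4, in <module>
    arr = np.asanyarray(arr)
ValueError: setting an array element with a sequence. The requested array has an inhomogeneous shape after 1 dimensions. The detected shape was (2,) + inhomogeneous part.
```

```bash
python3 - <<'E'
from h import *
im=cv2.imread("pics/w1.png")
cv2.imwrite("pics/w1b.png",cv2.resize(im,(800,600),interpolation=cv2.INTER_CUBIC))
E
```

```text
(no output)
```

View pics/w1b.png

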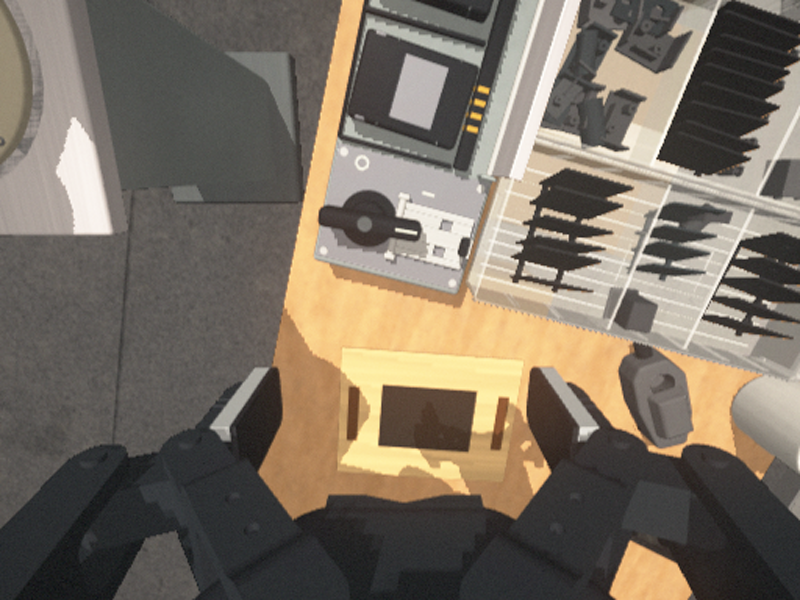

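The wrist view shows the panel (800-px scale): handle axis at (366,224), nose end (420,232), tail (320,215), ring mark (362,162) and hasp tab (464,246). The mat corners are (382,386), (475,392), (470,451) and (379,444).

```bash
python3 - <<'E'
from h import *
np.set_printoptions(precision=4,suppress=True)
c,M=cam("wrist");im=cv2.imread("pics/w1.png");k=.64
for n,u,v,z in [("axis",366,224,.085),("nose",420,232,.085),("tail",320,215,.085),("ring",362,162,.045),("BL",315,258,.045),("BR",457,292,.045),("tab",464,246,.07),("railend t",463,170,.059),("rail far",510,0,.059)]:
    print(n,cast(c,M,u*k,v*k,z))
g=cv2.cvtColor(im,cv2.COLOR_BGR2GRAY)
def rect(x0,y0,x1,y1,z,th=60):
    m=np.zeros_like(g);m[y0:y1,x0:x1]=(g[y0:y1,x0:x1]<th)*255
    m=cv2.morphologyEx(m,cv2.MORPH_OPEN,np.ones((3,3)))
    cs,_=cv2.findContours(m,0,2);ct=max(cs,key=cv2.contourArea).astype(float)[:,0]
    P=np.array([cast(c,M,u,v,z)[:2] for u,v in ct]);r=cv2.minAreaRect((P*1000).astype(np.float32));print(r)
rect(235,240,312,295,.007)
ml=cv2.inRange(im,(120,120,120),(255,255,255))
m=np.zeros_like(g);m[30:85,245:290]=ml[30:85,245:290]
cs,_=cv2.findContours(m,0,2);ct=max(cs,key=cv2.contourArea)[:,0]
P=np.array([cast(c,M,u,v,.067)[:2] for u,v in ct]);print("label4",cv2.minAreaRect((P*1000).astype(np.float32)))
E
```

```text
axis [ 0.4149 -0.1391  0.085 ]
nose [ 0.4582 -0.1455  0.085 ]
tail [ 0.3785 -0.1319  0.085 ]
ring [ 0.4093 -0.0911  0.045 ]
BL [ 0.3638 -0.1749  0.045 ]
BR [ 0.4952 -0.2075  0.045 ]
tab [ 0.4963 -0.1596  0.07  ]
railend t [ 0.4945 -0.0977  0.059 ]
rail far [0.5248 0.0242 0.059 ]
((497.688232421875, -400.8724060058594), (9.053455352783203, 15.112631797790527), 1.8936477899551392)
label4 ((456.0472717285156, -39.53822326660156), (46.03586959838867, 33.93931198120117), 72.76897430419922)
```

apply_moves(
  steps=[-3,3.15,-5,-57,-3,3.15,-5,-57,-3,3.15,-5,-57,-3,3.15,-5,-57,-3,3.15,-5,-57,-3,3.15,-5,-57,-3,3.15,-5,-57,-3,3.15,-5,-57],
  jaw=110,
  newtons=40,
)

```text
clock: 1.53
position: [0.4158, -0.1368, 0.2305]
ee_rot: [-0.001, 0.959, 0.282, -0.0]
contact_force: [0.6, 0.1, 0.8]
width: 0.0482
gripper_force: 0.0
```

apply_moves(
  steps=[0,0,-11,-47,0,0,-11,-47,0,0,-11,-47,0,0,-11,-47,0,0,-11,-47,0,0,-11,-47,0,0,-11,-47,0,0,-11,-47],
)

```text
clock: 2.2
position: [0.4156, -0.1369, 0.1205]
ee_rot: [-0.001, 0.993, -0.121, -0.001]
contact_force: [0.6, -0.3, -0.1]
width: 0.049
gripper_force: 0.0
```

```bash
python3 - <<'E'
from h import *
np.set_printoptions(precision=4,suppress=True)
s=get_state();print(s["position"],s["qpos"],s["width"])
c,M,im=snap("wrist","w2.png")
a=np.load
from math import *
# mat corners from earlier picture: recast by camera offset there
t=R.from_quat
E
```

```text
[ 0.4156 -0.1369  0.1205] [-0.4779  0.169   1.9546  0.0007  1.0196  1.3354] 0.049022546966971926
```

View pics/w2.png

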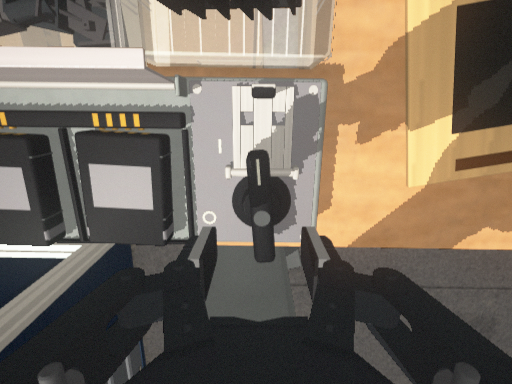

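The handle in the wrist view has its axis at (261,218), nose at (257,152) and tail at (265,262), centred between the fingers. The dock edges are level, so the yaw is right.

```bash
python3 - <<'E'
from h import *
np.set_printoptions(precision=4,suppress=True)
c,M=cam("wrist")
for n,u,v,z in [("axis",261,218,.085),("nose",257,152,.085),("tail",265,262,.085),("tabtop",263,92,.075),("railend",186,120,.059),("corner TR",325,81,.045),("ring",209,217,.045)]: print(n,cast(c,M,u,v,z))
E
```

```text
axis [ 0.4129 -0.1395  0.085 ]
nose [ 0.4596 -0.1481  0.085 ]
tail [ 0.3775 -0.134   0.085 ]
tabtop [ 0.4956 -0.161   0.075 ]
railend [ 0.491  -0.1019  0.059 ]
corner TR [ 0.4935 -0.2092  0.045 ]
ring [ 0.4082 -0.0919  0.045 ]
```

apply_moves(
  steps=[-0.2,-0.2,0,3,-0.2,-0.2,-2,3,-0.2,-0.2,-4,3,-0.2,-0.2,-5.7,3,-0.2,-0.2,-5.7,3,-0.2,-0.2,-5.7,3],
)

```text
clock: 2.75
position: [0.4127, -0.1396, 0.0637]
ee_rot: [-0.001, 0.995, -0.095, -0.001]
contact_force: [0.7, 0.2, 0.9]
width: 0.0488
gripper_force: 0.0
```

apply_moves(
  steps=[0,0,0,0,0,0,0,0,0,0,0,0,0,0,0,0,0,0,0,0],
  jaw=255,
)

```text
clock: 3.17
position: [0.4145, -0.1389, 0.0656]
ee_rot: [-0.001, 0.995, -0.097, 0.002]
contact_force: [2.7, 7.6, 3.9]
width: 0.0153
gripper_force: 42.9
```

Gripped, with a small side force. Now turn it 88°.

apply_moves(
  steps=[0.05,0.05,0,6,0.05,0.05,0,12,0.05,0.05,0,18,0.05,0.05,0,24,0.05,0.05,0,30,0.05,0.05,0,36,0.05,0.05,0,42,0.05,0.05,0,48],
)

```text
clock: 3.83
position: [0.4143, -0.1378, 0.0656]
ee_rot: [-0.001, 0.948, 0.318, 0.002]
contact_force: [1.8, 8.6, 5.5]
width: 0.0152
gripper_force: 43.3
```

apply_moves(
  steps=[0,0,0,6,0,0,0,12,0,0,0,18,0,0,0,24,0,0,0,30,0,0,0,36,0,0,0,40,0,0,0,40],
)

```text
clock: 4.5
position: [0.4136, -0.1372, 0.0656]
ee_rot: [-0.002, 0.784, 0.621, 0.002]
contact_force: [-0.0, 8.5, 7.8]
width: 0.0149
gripper_force: 45.7
```

apply_moves(
  steps=[0,0,0,2,0,0,0,3,0,0,0,3],
)

```text
clock: 4.75
position: [0.4134, -0.1376, 0.0657]
ee_rot: [-0.002, 0.768, 0.64, 0.002]
contact_force: [-1.9, 7.1, 9.2]
width: 0.0151
gripper_force: 70.1
```

apply_moves(
  steps=[0,0,0,-1,0,0,0,-1,0,0,0,-1,0,0,0,-1],
  jaw=110,
)

```text
clock: 5.08
position: [0.4139, -0.1404, 0.0646]
ee_rot: [0.001, 0.771, 0.636, 0.0]
contact_force: [1.1, 0.6, 0.5]
width: 0.0488
gripper_force: 0.0
```

apply_moves(
  steps=[0,0,4,-1,0,0,8,-7,0,-1,14,-14,0,-2,14,-21,0,-3,14,-28,0,-3,14,-35,0,-3,14,-42,0,-3,14,-49],
)

```text
clock: 5.75
position: [0.4135, -0.1705, 0.2045]
ee_rot: [0.0, 0.967, 0.256, 0.0]
contact_force: [-0.4, -0.2, 0.3]
width: 0.0485
gripper_force: 0.0
```

apply_moves(
  steps=[0,0,0,-7,0,0,0,-14,0,0,0,-21,0,0,0,-28,0,0,0,-35,0,0,0,-42,0,0,0,-42],
)

```text
clock: 6.33
position: [0.4135, -0.1702, 0.2043]
ee_rot: [0.0, 0.994, -0.105, -0.0]
contact_force: [-0.4, 0.1, -0.4]
width: 0.0486
gripper_force: 0.0
```

```bash
python3 - <<'E'
from h import *
s=get_state();print(s["position"],s["ee_rot"],s["qpos"])
snap("wrist","w3.png")
E
```

```text
[ 0.4134959  -0.17020452  0.2042556 ] [ 1.92341663e-04  9.94432762e-01 -1.05372847e-01 -9.24238653e-05] [-5.45966990e-01  1.00919779e-01  1.80237281e+00 -4.51506446e-04
  1.23830331e+00  1.23611437e+00]
```

View pics/w3.png

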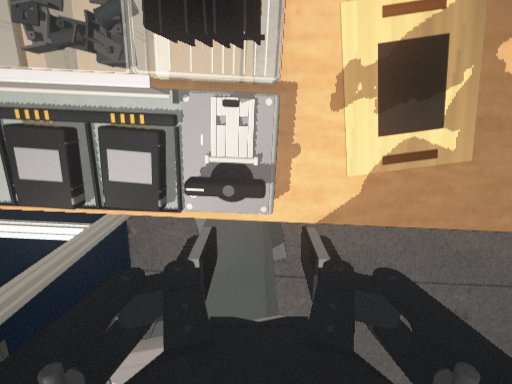

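The handle now lies along the dock's y with its nose at the ring, so it is off. The hasp tab is at (231,102). Next, grip the tab and swing it along its arc.

apply_moves(
  steps=[2.8,0.3,-2,-2,5.6,0.6,-4,-2,8.35,1.0,-6,-2,8.35,1.0,-8.5,-2,8.35,1.0,-11,-2,8.35,1.0,-13,-2,8.35,1.0,-14.6,-2,8.35,1.0,-14.6,-2],
)

```text
clock: 7.05
position: [0.4947, -0.1589, 0.0551]
ee_rot: [-0.001, 0.993, -0.12, -0.003]
contact_force: [-0.8, 1.4, -0.3]
width: 0.0483
gripper_force: 0.0
```

apply_moves(
  steps=[0,0,0,0,0,0,0,0,0,0,0,0,0,0,0,0,0,0,0,0],
  jaw=255,
  newtons=25,
)

```text
clock: 7.47
position: [0.4981, -0.1606, 0.0596]
ee_rot: [0.001, 0.993, -0.122, 0.001]
contact_force: [-0.1, -0.6, 2.0]
width: 0.0148
gripper_force: 26.8
```

apply_moves(
  steps=[-0.2,0.05,0.8,0,-0.55,0.15,1.55,0,-0.95,0.25,2.25,0,-1.5,0.35,2.9,0,-2.05,0.5,3.45,0,-2.7,0.65,3.95,0,-3.4,0.85,4.3,0,-4.15,1.0,4.6,0],
)

```text
clock: 8.13
position: [0.4554, -0.1496, 0.1049]
ee_rot: [-0.0, 0.993, -0.122, 0.001]
contact_force: [2.4, 1.5, -5.5]
width: 0.0149
gripper_force: 24.4
```

apply_moves(
  steps=[-0.8,0.2,0.2,0,-1.6,0.4,0.3,0,-2.3,0.55,0.25,0,-2.85,0.7,0.2,0,-2.85,0.7,0.2,0,-2.85,0.7,0.2,0],
)

```text
clock: 8.63
position: [0.4272, -0.1424, 0.1074]
ee_rot: [-0.0, 0.993, -0.122, 0.001]
contact_force: [1.9, 4.6, 6.4]
width: 0.0146
gripper_force: 25.0
```

```bash
python3 - <<'E'
from h import *
a=snap("wrist","w4.png")[2]; b=snap("side","s4.png")[2]
b=cv2.resize(b[120:250,180:310],None,fx=2.9,fy=2.9,interpolation=cv2.INTER_CUBIC)
a=cv2.resize(a,(400,300)); o=np.zeros((377,800,3),np.uint8);o[:300,:400]=a;o[:377,400:777]=b[:377,:377];cv2.imwrite("pics/c4.png",o)
E
```

```text
(no output)
```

View pics/c4.png

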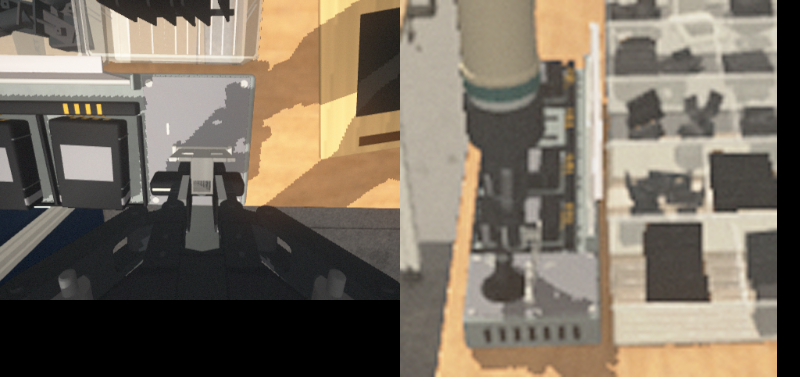

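The hasp stands upright, with its plate edge-on at about (203,152) in the left panel. Next: release, rise, and look at the mat and packs.

apply_moves(
  steps=[0,0,0,0,0,0,0,0,0,0,0,0],
  jaw=110,
)

```text
clock: 8.98
position: [0.4263, -0.1433, 0.1061]
ee_rot: [0.0, 0.993, -0.122, -0.001]
contact_force: [0.9, -1.0, 0.4]
width: 0.0481
gripper_force: 0.0
```

apply_moves(
  steps=[0,0,3,0,0,0,6,0,0,-1,10,0,-1,-4,14,0,-1,-7,18,0,-1,-7,21,0,-1,-7,21,0,-1,-7,21,0],
  jaw=0,
)

```text
clock: 9.65
position: [0.4178, -0.2148, 0.3187]
ee_rot: [0.002, 0.992, -0.123, 0.002]
contact_force: [0.7, 0.6, -1.0]
width: 0.0854
gripper_force: 0.0
```

```bash
python3 - <<'E'
from h import *
s=get_state();print(s["position"],s["ee_rot"])
c,M,im=snap("wrist","w5.png");import pickle;pickle.dump((c,M),open("w5.pkl","wb"))
cv2.imwrite("pics/w5b.png",cv2.resize(im,(800,600),interpolation=cv2.INTER_CUBIC))
E
```

```text
[ 0.41778167 -0.21484673  0.31871001] [ 0.00166963  0.99243978 -0.12270295  0.00211882]
```

View pics/w5b.png

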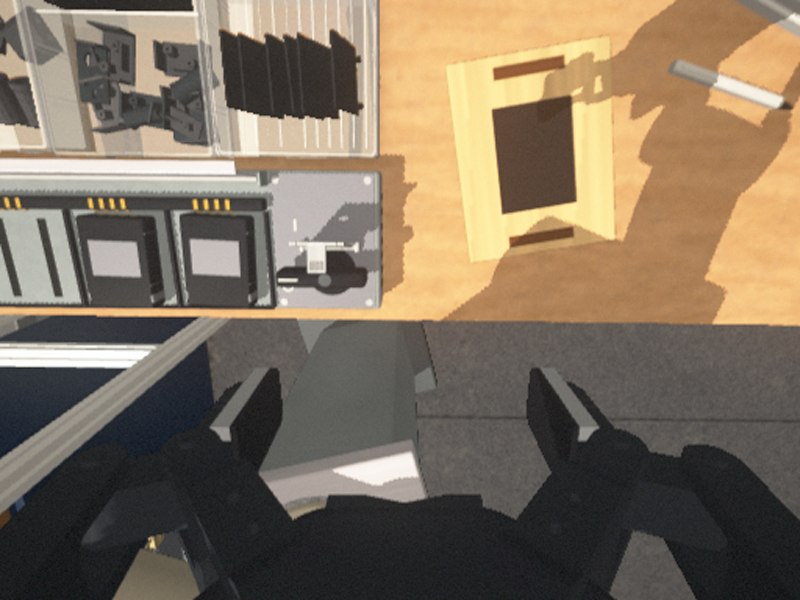

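```bash
cat >> h.py <<'E'
def rect(c,M,im,box,z,lo,hi,pr=True):
    """min-area rectangle, in world mm on plane z, of the biggest blob with grey in lo..hi within box (x0,y0,x1,y1)"""
    g=cv2.cvtColor(im,cv2.COLOR_BGR2GRAY);x0,y0,x1,y1=box
    m=np.zeros_like(g);m[y0:y1,x0:x1]=cv2.inRange(g[y0:y1,x0:x1],lo,hi)
    m=cv2.morphologyEx(cv2.morphologyEx(m,cv2.MORPH_CLOSE,np.ones((3,3))),cv2.MORPH_OPEN,np.ones((5,5)))
    cs,_=cv2.findContours(m,0,1);ct=max(cs,key=cv2.contourArea)[:,0].astype(float)
    P=np.array([cast(c,M,u,v,z)[:2] for u,v in ct])*1000
    r=cv2.minAreaRect(P.astype(np.float32));
    (w,h),a=r[1],r[2]
    if h>w:w,h,a=h,w,a+90
    a=(a+90)%180-90
    print("ctr %.1f %.1f size %.1f x %.1f long-axis yaw %.1f  px"%(*r[0],w,h,a),ct.min(0),ct.max(0));return r[0],a
E
python3 - <<'E'
from h import *
import pickle
c,M=pickle.load(open("w5.pkl","rb"));im=cv2.imread("pics/w5.png")
for hi in (45,60,75): rect(c,M,im,(300,50,385,145),.007,0,hi)
for b in ((48,142,100,190),(112,142,165,190)): 
  for lo in(110,140):rect(c,M,im,b,.067,lo,255)
print([cast(c,M,u*.64,v*.64,.007)[:2].round(4) for u,v in [(493,108),(570,96),(577,202),(502,213)]])
print([cast(c,M,u*.64,v*.64,.067)[:2].round(4) for u,v in [(183,213),(240,213),(246,303),(185,303)]])
E
```

```text
Traceback (most recent call last):
  File "h.py", line 17, in rect
    cs,_=cv2.findContours(m,0,1);ct=max(cs,key=cv2.contourArea)[:,0].astype(float)
                                    ~~~^^^^^^^^^^^^^^^^^^^^^^^^
ValueError: max() iterable argument is empty
```

```bash
python3 - <<'E'
from h import *
import pickle
c,M=pickle.load(open("w5.pkl","rb"));im=cv2.imread("pics/w5.png")
g=cv2.cvtColor(im,cv2.COLOR_BGR2GRAY);print(g[100,300:400:5],g[165,60:170:4])
for hi in (65,75,90): rect(c,M,im,(300,50,385,145),.007,0,hi)
for b in ((48,142,100,190),(112,142,165,190)): 
  for lo in(110,140):rect(c,M,im,b,.067,lo,255)
print([cast(c,M,u*.64,v*.64,.007)[:2].round(4) for u,v in [(493,108),(570,96),(577,202),(502,213)]])
print([cast(c,M,u*.64,v*.64,.067)[:2].round(4) for u,v in [(183,213),(240,213),(246,303),(185,303)]])
E
```

```text
[233 231 229 231  78  80  74  74  70  74  71  70  72  71 235 223 233 226
 227 201] [188 190 189 189 191 192 192 165  71  39  41 124 119  50 181  69 195 194
 193 196 192 193 196 190  69  43 127 126]
ctr 509.9 -393.6 size 30.4 x 16.4 long-axis yaw 86.5  px [344.  63.] [363.  76.]
ctr 469.5 -370.5 size 103.6 x 73.2 long-axis yaw -6.9  px [321.  63.] [366. 134.]
ctr 469.7 -369.1 size 103.4 x 77.0 long-axis yaw -4.7  px [316.  62.] [367. 135.]
ctr 478.1 52.8 size 46.4 x 35.4 long-axis yaw 73.7  px [ 56. 154.] [ 89. 177.]
ctr 478.1 52.6 size 45.5 x 33.7 long-axis yaw 74.0  px [ 57. 154.] [ 89. 176.]
ctr 455.6 -40.5 size 46.8 x 34.9 long-axis yaw 75.2  px [121. 153.] [153. 176.]
ctr 455.7 -40.6 size 45.6 x 34.1 long-axis yaw 72.7  px [122. 153.] [153. 176.]
[array([ 0.5248, -0.336 ]), array([ 0.517 , -0.4122]), array([ 0.4126, -0.4055]), array([ 0.4207, -0.3262])]
[array([ 0.5017, -0.0276]), array([ 0.4889, -0.0786]), array([ 0.4051, -0.0537]), array([0.4198, 0.0044])]
```

apply_moves(
  steps=[0.7,3.5,-4,-1,1.5,7,-8,-1,2.2,10.5,-12,-1,3,14,-16,-1,3.7,17.5,-19,-1,3.7,17.5,-19.9,-1,3.7,17.5,-19.9,-1],
  jaw=20,
  newtons=60,
)

```text
clock: 10.28
position: [0.4489, -0.0336, 0.1119]
ee_rot: [-0.001, 0.992, -0.129, -0.006]
contact_force: [1.0, -0.1, 0.3]
width: 0.0782
gripper_force: 0.0
```

```bash
python3 - <<'E'
from h import *
s=get_state();print(s["position"],s["ee_rot"],s["width"])
c,M,im=snap("wrist","w6.png")
cv2.imwrite("pics/w6b.png",im)
E
```

```text
[ 0.44894016 -0.03362944  0.11185234] [-0.00111032  0.99160292 -0.12918805 -0.00573233] 0.07817991139801592
```

View pics/w6b.png

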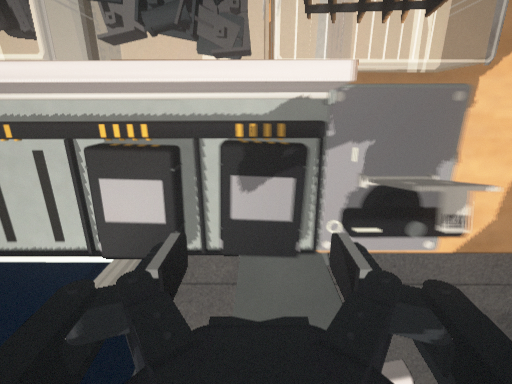

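The pack in front of the fingers has its label at (263,198). Refine from this near view.

```bash
python3 - <<'E'
from h import *
s=get_state();print(s["position"],s["ee_rot"],s["qd"].round(3))
c,M,im=snap("wrist","w6c.png")
g=cv2.cvtColor(im,cv2.COLOR_BGR2GRAY)
for lo in (90,120): rect(c,M,im,(225,165,302,230),.067,lo,255)
for u,v in [(221,141),(307,141),(300,252),(223,252)]: print(cast(c,M,u,v,.067))
E
```

```text
[ 0.44819649 -0.03283814  0.11073414] [-0.00159654  0.99163077 -0.12889583 -0.00719231] [-0.053 -0.035 -0.059 -0.042  0.101 -0.068]
ctr 455.5 -40.8 size 46.6 x 34.5 long-axis yaw 73.5  px [233. 176.] [298. 221.]
ctr 455.6 -40.5 size 46.8 x 33.3 long-axis yaw 75.2  px [233. 177.] [297. 220.]
[ 0.5039376  -0.02228471  0.067     ]
[ 0.48888749 -0.07909687  0.067     ]
[ 0.40603321 -0.05634373  0.067     ]
[0.42139529 0.0017022  0.067     ]
```

apply_moves(
  steps=[0,0,0,0,0,0,0,0,0,0,0,0],
)

```text
clock: 10.63
position: [0.4546, -0.039, 0.1182]
ee_rot: [0.0, 0.991, -0.131, 0.001]
contact_force: [0.5, 0.3, -0.7]
width: 0.0786
gripper_force: 0.0
```

apply_moves(
  steps=[0,-0.1,-2,0,0,-0.1,-4,0,0,-0.1,-6,0,0,-0.1,-7.2,0,0,-0.1,-7.2,0,0,-0.1,-7.2,0],
)

```text
clock: 11.13
position: [0.4543, -0.0398, 0.0458]
ee_rot: [0.0, 0.991, -0.131, 0.0]
contact_force: [-0.9, 0.3, 0.3]
width: 0.0788
gripper_force: 0.0
```

apply_moves(
  steps=[0,0,0,0,0,0,0,0,0,0,0,0,0,0,0,0,0,0,0,0],
  jaw=255,
)

```text
clock: 11.55
position: [0.4554, -0.0397, 0.0473]
ee_rot: [0.0, 0.991, -0.131, 0.002]
contact_force: [-0.9, -0.2, 5.8]
width: 0.0627
gripper_force: 65.8
```

apply_moves(
  steps=[0,0,2,0,0,0,5,0,0,0,8,0,0,0,11,0,0,0,14,0,0,-3,14,0,0,-6,14,0,0.2,-9,14,0],
)

```text
clock: 12.22
position: [0.456, -0.1298, 0.1873]
ee_rot: [0.001, 0.992, -0.13, 0.002]
contact_force: [0.8, 0.6, -2.4]
width: 0.0626
gripper_force: 67.2
```

apply_moves(
  steps=[0.2,-3,0,1.5,0.4,-6,0,3,0.6,-9,0,5,0.8,-12,0,7,1,-15,0,9,1.1,-18,0,10.4,1.2,-21,0,10.4,1.2,-24,0,10.4],
)

```text
clock: 12.88
position: [0.4679, -0.3706, 0.1861]
ee_rot: [0.0, 0.999, -0.04, 0.0]
contact_force: [-0.4, 0.6, -2.7]
width: 0.0625
gripper_force: 67.2
```

apply_moves(
  steps=[0,0,0,0,0,0,0,0,0,0,0,0],
)

```text
clock: 13.13
position: [0.4676, -0.3684, 0.1855]
ee_rot: [-0.0, 0.999, -0.04, -0.0]
contact_force: [0.3, 0.5, -1.8]
width: 0.0624
gripper_force: 67.2
```

```bash
python3 - <<'E'
from h import *
s=get_state();print(s["position"],s["ee_rot"],s["width"])
c,M,im=snap("wrist","w7.png")
for hi in (75,85,95): rect(c,M,im,(100,20,420,215),.007,0,hi)
E
```

```text
[ 0.46763756 -0.3684267   0.1854971 ] [-4.99624110e-04  9.99182088e-01 -4.04337709e-02 -1.21392305e-04] 0.06244177490642915
ctr 464.4 -371.7 size 162.4 x 107.9 long-axis yaw 85.3  px [196. 128.] [325. 214.]
ctr 465.5 -371.9 size 162.7 x 110.2 long-axis yaw 85.3  px [196. 126.] [325. 214.]
ctr 466.1 -372.2 size 163.1 x 111.3 long-axis yaw 85.3  px [196. 125.] [326. 214.]
```

View pics/w7.png

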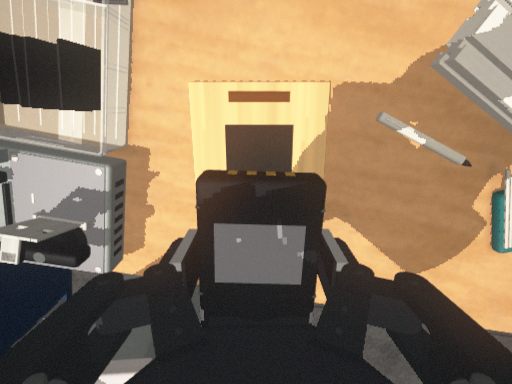

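The held pack has its label at (260,253) and far edge near row 172. The mat's far edge runs (225,125)–(292,125), and the board's far edge (190,82)–(330,81). The pack is parallel to the board.

```bash
python3 - <<'E'
from h import *
c,M=cam("wrist");im=cv2.imread("pics/w7.png")
a=[cast(c,M,u,v,.007)[:2] for u,v in [(225.5,125),(292.5,125)]]
b=[cast(c,M,u,v,.006)[:2] for u,v in [(190,82),(330,81.5)]]
d=[cast(c,M,u,v,.006)[:2] for u,v in [(229,97),(290,97)]]
for n,(p,q) in zip("mat board slot".split(),(a,b,d)):
    e=q-p;print(n,p,q,np.linalg.norm(e),np.degrees(np.arctan2(e[1],e[0]))+90)
th=np.radians(-4.6);x=np.array([np.cos(th),np.sin(th)])
print("centre mat",(a[0]+a[1])/2-.053*x,"board",(b[0]+b[1])/2-.1*x)
z=get_state()["position"][2]+.0197
rect(c,M,im,(200,215,318,290),z,70,160)
print([cast(c,M,u,v,z)[:2].round(4) for u,v in [(261,171.5),(197,200),(325,200)]])
E
```

```text
mat [ 0.52493261 -0.33522129] [ 0.51865633 -0.41297249] 0.07800410260435718 -4.615056018872892
board [ 0.57462346 -0.30096067] [ 0.56255655 -0.45693396] 0.15643937674467392 -4.4238877288363625
slot [ 0.55533559 -0.34263405] [ 0.54976663 -0.41162678] 0.06921712135854331 -4.614800178945572
centre mat [ 0.46896519 -0.36984635] board [ 0.46891212 -0.37092742]
ctr 468.6 -369.2 size 45.9 x 34.2 long-axis yaw 83.6  px [214. 223.] [305. 284.]
[array([ 0.5121, -0.3738]), array([ 0.5005, -0.342 ]), array([ 0.4956, -0.4035])]
```

apply_moves(
  steps=[0.1,-0.15,-3.5,0,0.1,-0.15,-7,0,0.1,-0.15,-10.5,0,0.1,-0.15,-13.5,0,0.1,-0.15,-15.5,0,0.1,-0.15,-16.7,0,0.1,-0.15,-17.4,0,0.1,-0.15,-17.4,0],
)

```text
clock: 13.85
position: [0.4689, -0.369, 0.0108]
ee_rot: [-0.001, 0.999, -0.04, -0.001]
contact_force: [0.8, 0.2, -1.4]
width: 0.0621
gripper_force: 67.2
```

apply_moves(
  steps=[0,0,-0.1,0,0,0,-0.2,0,0,0,-0.2,0],
)

```text
clock: 14.1
position: [0.4696, -0.3708, 0.0103]
ee_rot: [0.001, 0.999, -0.04, 0.001]
contact_force: [-0.2, -0.3, -1.1]
width: 0.0624
gripper_force: 67.2
```

apply_moves(
  steps=[0,0,-0.1,0,0,0,-0.2,0,0,0,-0.2,0],
)

```text
clock: 14.35
position: [0.4695, -0.3709, 0.0093]
ee_rot: [0.001, 0.999, -0.04, 0.001]
contact_force: [-0.9, 2.0, 7.2]
width: 0.0628
gripper_force: 68.2
```

apply_moves(
  steps=[0,0,0,0,0,0,0,0,0,0,0,0,0,0,0,0],
  jaw=20,
)

```text
clock: 14.68
position: [0.4691, -0.3707, 0.0074]
ee_rot: [0.0, 0.999, -0.04, 0.0]
contact_force: [0.5, 0.2, 0.2]
width: 0.079
gripper_force: 0.0
```

apply_moves(
  steps=[0,0,2,0,0,0,5,0,-1,0,9,0,-2.5,0,13,0,-4,0,16,0,-4,0,18,0,-4,0,18,0,-4,0,18,0],
)

```text
clock: 15.35
position: [0.4294, -0.3711, 0.1886]
ee_rot: [0.001, 0.999, -0.04, 0.001]
contact_force: [-0.4, -0.2, -0.2]
width: 0.0787
gripper_force: 0.0
```

```bash
python3 - <<'E'
from h import *
s=get_state();print(s["position"])
c,M,im=snap("wrist","w8.png")
g=cv2.cvtColor(im,cv2.COLOR_BGR2GRAY);print(g[100:260:8,258])
rect(c,M,im,(150,90,370,250),.029,85,200)
E
```

```text
[ 0.42941266 -0.37109877  0.18860182]
[ 59  65  64 142 165 166 165  58  61  56  42 140 145  67 142 122 130 128
 186 192]
ctr 427.2 -374.5 size 274.5 x 188.2 long-axis yaw 85.3  px [150.  90.] [369. 249.]
```

View pics/w8.png

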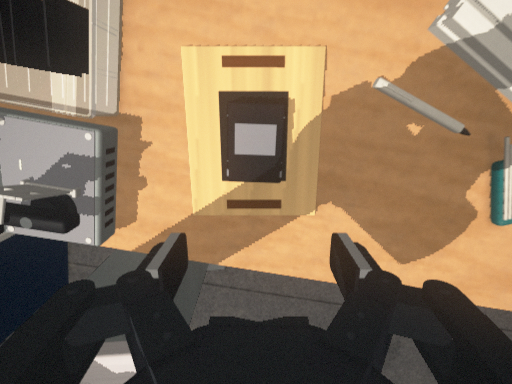

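The pack lies on the mat, with its label at (256,139), square to the board. Check the numbers, then go for pack3.

```bash
python3 - <<'E'
from h import *
c,M=cam("wrist");im=cv2.imread("pics/w8.png")
for lo in (90,120): rect(c,M,im,(228,112,284,165),.029,lo,255)
b=[cast(c,M,u,v,.006)[:2] for u,v in [(181,46),(327,46),(315,214),(194,215)]]
print(b,np.mean(b,0)); print(get_state()["position"])
E
```

```text
ctr 469.2 -370.9 size 46.2 x 34.9 long-axis yaw 83.9  px [234. 123.] [276. 155.]
ctr 469.4 -371.2 size 44.5 x 33.8 long-axis yaw 83.9  px [235. 123.] [275. 154.]
[array([ 0.57279346, -0.2990591 ]), array([ 0.56003517, -0.4567759 ]), array([ 0.36515602, -0.43982656]), array([ 0.37646745, -0.28366133])] [ 0.46861302 -0.36983072]
[ 0.42883869 -0.37029922  0.1869881 ]
```

apply_moves(
  steps=[0.5,3.7,0,-1,1,7.4,0,-2,1.5,11.1,0,-4,2,14.8,0,-6,2.5,18.5,0,-8,3,22.2,0,-9.5,3.5,25.9,0,-9.5,4,29.6,0,-9.5],
)

```text
clock: 16.07
position: [0.468, -0.0722, 0.1852]
ee_rot: [-0.0, 0.992, -0.123, -0.002]
contact_force: [1.3, -0.3, -0.3]
width: 0.0788
gripper_force: 0.0
```

apply_moves(
  steps=[0.4,3.7,-1,0,0.8,7.4,-3,0,0.9,11,-5,0,0.9,12.7,-6.5,0,0.9,12.7,-6.5,0,0.9,12.7,-6.5,0,0.9,12.7,-6.5,0],
)

```text
clock: 16.65
position: [0.4779, 0.0521, 0.1216]
ee_rot: [0.0, 0.992, -0.122, -0.001]
contact_force: [-1.3, -0.1, -0.1]
width: 0.0788
gripper_force: 0.0
```

```bash
python3 - <<'E'
from h import *
s=get_state();print(s["position"],s["ee_rot"],s["qd"].round(3))
c,M,im=snap("wrist","w9.png")
for lo in (90,120): rect(c,M,im,(215,150,310,250),.067,lo,255)
E
```

```text
[0.47792219 0.05207067 0.12164467] [ 4.40356163e-04  9.92473178e-01 -1.22459249e-01 -7.28007321e-04] [-0.024 -0.017 -0.017  0.001  0.001  0.002]
ctr 478.8 52.9 size 46.1 x 34.8 long-axis yaw 73.6  px [226. 183.] [286. 226.]
ctr 478.8 53.0 size 45.9 x 34.1 long-axis yaw 73.6  px [226. 184.] [286. 226.]
```

apply_moves(
  steps=[0.1,0.1,-2,0,0.1,0.1,-4,0,0.1,0.1,-6,0,0.1,0.1,-7.5,0,0.1,0.1,-7.5,0,0.1,0.1,-7.5,0],
)

```text
clock: 17.2
position: [0.4792, 0.0524, 0.0475]
ee_rot: [0.0, 0.992, -0.124, -0.0]
contact_force: [0.3, 0.4, 0.7]
width: 0.0789
gripper_force: 0.0
```

apply_moves(
  steps=[0,0,0,0,0,0,0,0,0,0,0,0,0,0,0,0,0,0,0,0],
  jaw=255,
)

```text
clock: 17.62
position: [0.4807, 0.053, 0.0493]
ee_rot: [0.0, 0.992, -0.123, 0.002]
contact_force: [-1.9, -2.0, 4.5]
width: 0.0626
gripper_force: 66.0
```

apply_moves(
  steps=[0,0,2,0,0,0,5,0,0,0,8,0,0,0,11,0,0,0,14,0,0,-3,15,0,0,-6,15,0,0,-9,15,0],
)

```text
clock: 18.28
position: [0.4797, -0.0373, 0.1996]
ee_rot: [0.0, 0.993, -0.122, 0.002]
contact_force: [-0.1, 0.0, -2.7]
width: 0.0621
gripper_force: 67.0
```

apply_moves(
  steps=[0,-3.5,0,0,0,-7,0,0,0,-10.5,0,0,-0.2,-14,0,2,-0.5,-17.5,0,4,-0.8,-21,0,6,-0.9,-24.5,0,8,-0.9,-28,0,9.5],
)

```text
clock: 18.95
position: [0.4693, -0.3182, 0.1981]
ee_rot: [0.0, 0.999, -0.04, 0.0]
contact_force: [-0.1, -0.4, -2.3]
width: 0.0622
gripper_force: 67.1
```

apply_moves(
  steps=[0,-2.7,0,0,-0.1,-5.3,0,0,-0.1,-5.3,0,0,-0.1,-5.3,0,0,-0.1,-5.3,0,0],
)

```text
clock: 19.37
position: [0.4686, -0.369, 0.1974]
ee_rot: [-0.0, 0.999, -0.04, -0.0]
contact_force: [-0.5, -0.3, -1.8]
width: 0.0624
gripper_force: 67.0
```

```bash
python3 - <<'E'
from h import *
s=get_state();print(s["position"],s["ee_rot"],s["width"])
c,M,im=snap("wrist","w10.png");z=s["position"][2]+.0197
rect(c,M,im,(200,215,318,290),z,70,160)
rect(c,M,im,(200,215,318,290),z,90,160)
E
```

```text
[ 0.46863213 -0.36895269  0.19739494] [-4.77473719e-04  9.99183779e-01 -4.03921580e-02 -1.47764090e-04] 0.062387561614034664
ctr 467.9 -370.1 size 45.1 x 33.8 long-axis yaw 83.0  px [215. 226.] [304. 286.]
ctr 468.1 -370.0 size 44.9 x 33.1 long-axis yaw 83.4  px [215. 227.] [303. 285.]
```

apply_moves(
  steps=[0.1,-0.05,-3.5,0,0.1,-0.05,-7,0,0.1,-0.05,-10,0,0.1,-0.05,-12.5,0,0.1,-0.05,-14.5,0,0.1,-0.05,-15.6,0,0.1,-0.05,-16.2,0,0.1,-0.05,-16.2,0],
)

```text
clock: 20.08
position: [0.47, -0.369, 0.0348]
ee_rot: [-0.0, 0.999, -0.04, -0.001]
contact_force: [-0.3, 0.1, -1.6]
width: 0.0626
gripper_force: 67.0
```

apply_moves(
  steps=[0,0,-0.1,0,0,0,-0.2,0,0,0,-0.2,0,0,0,-0.2,0],
)

```text
clock: 20.42
position: [0.4705, -0.3705, 0.0344]
ee_rot: [0.001, 0.999, -0.04, 0.001]
contact_force: [0.2, -0.3, -2.6]
width: 0.0621
gripper_force: 67.0
```

apply_moves(
  steps=[-0.05,0,-0.1,0,-0.05,0,-0.2,0,-0.05,0,-0.2,0,-0.05,0,-0.2,0],
)

```text
clock: 20.75
position: [0.4702, -0.3705, 0.0334]
ee_rot: [0.001, 0.999, -0.04, 0.001]
contact_force: [-0.9, 1.3, 7.0]
width: 0.0624
gripper_force: 68.0
```

apply_moves(
  steps=[0,0,0,0,0,0,0,0,0,0,0,0,0,0,0,0],
  jaw=20,
)

```text
clock: 21.08
position: [0.4695, -0.3701, 0.0313]
ee_rot: [0.0, 0.999, -0.04, -0.0]
contact_force: [0.6, 0.4, -0.2]
width: 0.0786
gripper_force: 0.0
```

apply_moves(
  steps=[0,0,2,0,0,0,5,0,-1,0,9,0,-2.5,0,13,0,-4,0,16,0,-4,0,16,0,-4,0,16,0,-4,0,16,0],
)

```text
clock: 21.75
position: [0.4293, -0.3697, 0.1908]
ee_rot: [-0.0, 0.999, -0.04, -0.0]
contact_force: [-0.5, 0.2, -0.3]
width: 0.079
gripper_force: 0.0
```

```bash
python3 - <<'E'
from h import *
s=get_state();print(s["position"])
c,M,im=snap("wrist","w11.png")
for lo in (90,120): rect(c,M,im,(226,112,286,172),.051,lo,255)
E
```

```text
[ 0.42927628 -0.36969164  0.19078893]
ctr 468.1 -371.5 size 46.0 x 35.0 long-axis yaw 83.9  px [234. 125.] [278. 159.]
ctr 468.1 -371.4 size 45.7 x 34.0 long-axis yaw 83.4  px [234. 126.] [278. 159.]
```

apply_moves(
  steps=[1.2,3.7,1,-1,2.4,7.4,2,-2,3.6,11.1,2,-4,4.8,14.8,2,-6,6,18.5,2,-8,7.2,22.2,2,-9.5,8.4,25.9,2,-9.5,9.6,29.6,2,-9.5],
)

```text
clock: 22.47
position: [0.5252, -0.0716, 0.2092]
ee_rot: [-0.0, 0.992, -0.123, -0.002]
contact_force: [0.4, -0.5, 0.2]
width: 0.0786
gripper_force: 0.0
```

apply_moves(
  steps=[0,3.7,0,0,0,7.4,0,0,0,11.1,0,0,0,14.8,0,0,0,18.5,0,0,0,22,0,0,0,25,0,0,0,25,0,0],
)

```text
clock: 23.13
position: [0.5245, 0.1817, 0.209]
ee_rot: [-0.001, 0.993, -0.12, -0.002]
contact_force: [0.1, -0.3, 0.4]
width: 0.0784
gripper_force: 0.0
```

apply_moves(
  steps=[0,0,0,0,0,0,0,0],
)

```text
clock: 23.3
position: [0.5249, 0.1758, 0.2096]
ee_rot: [0.001, 0.992, -0.122, -0.002]
contact_force: [-0.0, 0.1, -0.3]
width: 0.0788
gripper_force: 0.0
```

```bash
python3 - <<'E'
from h import *
s=get_state();print(s["position"],s["ee_rot"])
c,M,im=snap("wrist","w12.png");print(proj(c,M,(.5257,.244,.067)))
E
```

```text
[0.52490766 0.17578154 0.20961288] [ 9.44850081e-04  9.92499400e-01 -1.22236455e-01 -1.51584058e-03]
(np.float64(197.22308429879047), np.float64(191.70347411183258))
```

View pics/w12.png

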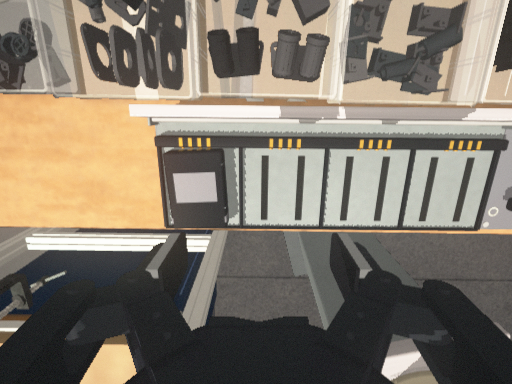

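Pack1 is in its bay, with its label at (195,187). The other three bays are empty, and the cover stands open behind the rail.

```bash
python3 - <<'E'
from h import *
c,M=cam("wrist");im=cv2.imread("pics/w12.png")
for lo in (100,130): rect(c,M,im,(168,165,222,210),.067,lo,255)
E
```

```text
ctr 531.3 244.6 size 46.7 x 35.4 long-axis yaw 77.8  px [173. 172.] [216. 203.]
ctr 531.4 244.5 size 46.1 x 34.4 long-axis yaw 78.0  px [173. 172.] [216. 202.]
```

apply_moves(
  steps=[0.3,3.5,-3,2,0.6,6.9,-6,2,0.6,6.9,-9,2,0.6,6.9,-9,2,0.6,6.9,-9,2,0.6,6.9,-9,2],
)

```text
clock: 23.85
position: [0.5325, 0.2438, 0.1223]
ee_rot: [0.0, 0.994, -0.106, 0.001]
contact_force: [0.8, -0.2, 0.5]
width: 0.0788
gripper_force: 0.0
```

```bash
python3 - <<'E'
from h import *
s=get_state();print(s["position"],s["ee_rot"])
c,M,im=snap("wrist","w13.png")
for lo in (100,130): rect(c,M,im,(215,150,310,250),.067,lo,255)
E
```

```text
[0.53251678 0.24376049 0.12225557] [ 1.30594777e-04  9.94351156e-01 -1.06138773e-01  5.67225233e-04]
ctr 531.1 245.3 size 46.1 x 34.3 long-axis yaw 77.8  px [226. 187.] [285. 228.]
ctr 531.2 245.3 size 45.8 x 32.6 long-axis yaw 77.8  px [226. 188.] [284. 227.]
```

apply_moves(
  steps=[-0.1,0.1,-2,1,-0.1,0.1,-4,1,-0.1,0.1,-6,1,-0.1,0.1,-7.5,1,-0.1,0.1,-7.5,1,-0.1,0.1,-7.5,1],
)

```text
clock: 24.4
position: [0.5316, 0.2454, 0.0477]
ee_rot: [-0.0, 0.995, -0.097, 0.001]
contact_force: [1.3, 0.2, -0.6]
width: 0.0785
gripper_force: 0.0
```

apply_moves(
  steps=[0,0,0,0,0,0,0,0,0,0,0,0,0,0,0,0,0,0,0,0],
  jaw=255,
)

```text
clock: 24.82
position: [0.5325, 0.2462, 0.0489]
ee_rot: [-0.001, 0.995, -0.097, 0.002]
contact_force: [-0.1, -1.3, 6.2]
width: 0.0622
gripper_force: 67.5
```

apply_moves(
  steps=[0,0,2,0,0,0,5,0,0,0,8,0,0,0,11,0,0,0,14,0,0,-3,15,0,0,-6,15,0,0,-9,15,0],
)

```text
clock: 25.48
position: [0.5311, 0.1555, 0.1986]
ee_rot: [-0.0, 0.995, -0.096, 0.002]
contact_force: [-0.4, 0.5, -2.6]
width: 0.0623
gripper_force: 66.7
```

apply_moves(
  steps=[-0.6,-3.5,0,0,-1.2,-7,0,0,-1.8,-10.5,0,0,-2.4,-14,0,0,-3,-17.5,0,0,-3.6,-21,0,0,-4.2,-24.5,0,0,-4.8,-28,0,0],
)

```text
clock: 26.15
position: [0.4819, -0.1256, 0.1972]
ee_rot: [0.0, 0.995, -0.097, 0.001]
contact_force: [0.8, -0.3, -2.6]
width: 0.0624
gripper_force: 66.7
```

apply_moves(
  steps=[-0.3,-3.5,0,1,-0.6,-7,0,2,-0.9,-10.5,0,4,-1.2,-14,0,6,-1.4,-17.5,0,6.6,-1.5,-21,0,6.6,-1.5,-24.5,0,6.6,-1.5,-24.5,0,6.6],
)

```text
clock: 26.82
position: [0.4676, -0.3767, 0.1968]
ee_rot: [0.004, 0.999, -0.041, 0.001]
contact_force: [0.7, 0.1, -1.3]
width: 0.0624
gripper_force: 66.8
```

apply_moves(
  steps=[0,0,0,0,0,0,0,0],
)

```text
clock: 26.98
position: [0.4671, -0.3685, 0.1964]
ee_rot: [-0.001, 0.999, -0.04, -0.0]
contact_force: [-0.5, 0.2, -2.5]
width: 0.0621
gripper_force: 66.8
```

```bash
python3 - <<'E'
from h import *
s=get_state();print(s["position"],s["ee_rot"],s["width"])
c,M,im=snap("wrist","w14.png");z=s["position"][2]+.0185
rect(c,M,im,(200,215,318,295),z,70,160)
rect(c,M,im,(200,215,318,295),z,90,160)
E
```

```text
[ 0.46713005 -0.36849851  0.19639477] [-5.32221354e-04  9.99214874e-01 -3.96147359e-02 -1.56839944e-04] 0.06211018497060664
ctr 466.3 -369.5 size 45.7 x 34.1 long-axis yaw 84.7  px [214. 226.] [304. 284.]
ctr 466.2 -369.5 size 45.5 x 33.5 long-axis yaw 85.3  px [214. 227.] [303. 284.]
```

apply_moves(
  steps=[0.25,-0.1,-3.5,0,0.25,-0.1,-7,0,0.25,-0.1,-10,0,0.25,-0.1,-12,0,0.25,-0.1,-13.2,0,0.25,-0.1,-13.8,0,0.25,-0.1,-13.8,0,0.25,-0.1,-13.8,0],
)

```text
clock: 27.7
position: [0.4706, -0.3695, 0.0591]
ee_rot: [0.0, 0.999, -0.039, 0.0]
contact_force: [-0.2, 0.5, -2.0]
width: 0.062
gripper_force: 66.7
```

apply_moves(
  steps=[0,0,-0.1,0,0,0,-0.2,0,0,0,-0.3,0,0,0,-0.3,0],
)

```text
clock: 28.03
position: [0.4702, -0.3702, 0.0558]
ee_rot: [0.0, 0.999, -0.039, 0.0]
contact_force: [-0.0, -0.5, -2.5]
width: 0.0623
gripper_force: 66.7
```

apply_moves(
  steps=[0,0,-0.1,0,0,0,-0.2,0,0,0,-0.2,0,0,0,-0.2,0],
)

```text
clock: 28.37
position: [0.4702, -0.3703, 0.055]
ee_rot: [0.0, 0.999, -0.039, 0.0]
contact_force: [-2.0, 1.9, 7.1]
width: 0.0622
gripper_force: 67.8
```

apply_moves(
  steps=[0,0,0,0,0,0,0,0,0,0,0,0,0,0,0,0],
  jaw=20,
)

```text
clock: 28.7
position: [0.4701, -0.3701, 0.0533]
ee_rot: [0.0, 0.999, -0.039, 0.0]
contact_force: [-1.0, 0.2, -0.1]
width: 0.0787
gripper_force: 0.0
```

apply_moves(
  steps=[0,0,2,0,0,0,5,0,-1,0,9,0,-2.5,0,13,0,-4,0,15,0,-4,0,15,0,-4,0,15,0,-4,0,15,0],
)

```text
clock: 29.37
position: [0.4299, -0.3696, 0.2025]
ee_rot: [-0.0, 0.999, -0.039, -0.0]
contact_force: [0.7, 0.1, -0.2]
width: 0.0788
gripper_force: 0.0
```

```bash
python3 - <<'E'
from h import *
s=get_state();print(s["position"])
c,M,im=snap("wrist","w15.png")
for lo in (90,120): rect(c,M,im,(224,108,288,172),.073,lo,255)
E
```

```text
[ 0.42986053 -0.36958752  0.20245846]
ctr 469.1 -371.2 size 46.6 x 33.9 long-axis yaw 85.5  px [233. 126.] [279. 160.]
ctr 468.7 -371.7 size 44.9 x 34.3 long-axis yaw 84.0  px [234. 126.] [279. 160.]
```

View pics/w15.png

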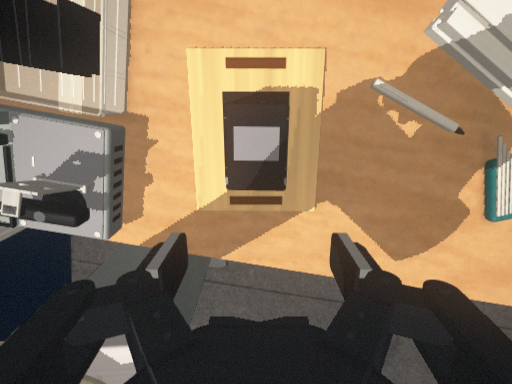

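The stack is square, within about 1 mm of the mat's middle, and the bystanders are undisturbed. Next comes the cover: approach behind its top edge with shut fingers.

apply_moves(
  steps=[1.5,3.7,0,-1,3,7.4,0,-2,4.5,11.1,0,-4,6,14.8,0,-6,7.5,18.5,0,-8,9,22.2,0,-9.5,10.5,25.9,0,-9.5,12,29.6,0,-9.5],
  jaw=255,
  newtons=30,
)

```text
clock: 30.08
position: [0.55, -0.0715, 0.2012]
ee_rot: [-0.0, 0.993, -0.122, -0.002]
contact_force: [0.5, -1.1, -0.5]
width: -0.0001
gripper_force: 0.0
```

apply_moves(
  steps=[1.7,3.6,0,0,3.4,7.2,0,0,5,10.8,0,0,6.7,14.5,0,0,6.7,14.5,0,0,6.7,14.5,0,0,6.7,14.5,0,0],
)

```text
clock: 30.67
position: [0.6163, 0.0713, 0.2012]
ee_rot: [0.001, 0.993, -0.121, -0.002]
contact_force: [-0.1, -0.5, -0.3]
width: 0.0003
gripper_force: 0.0
```

```bash
python3 - <<'E'
from h import *
s=get_state();print(s["position"],s["ee_rot"],s["width"])
c,M,im=snap("wrist","w16.png")
D=lambda x,y,z:(.4925+.971*x+.2385*y,.046-.2385*x+.971*y,z)
for y in(.0,.2,-.12):print([np.round(proj(c,M,D(x,y,z))) for x,z in((.038,.059),(.079,.110),(.088,.107))])
g=cv2.cvtColor(im,cv2.COLOR_BGR2GRAY)
for u in (60,120,180): print(u,g[150:330:4,u])
E
```

```text
[0.61628506 0.07130068 0.20120202] [ 6.23096402e-04  9.92628109e-01 -1.21182994e-01 -1.93153350e-03] 0.00029777699784745855
[array([303., 240.]), array([314., 227.]), array([314., 217.])]
[array([133., 241.]), array([103., 228.]), array([103., 218.])]
[array([405., 240.]), array([440., 227.]), array([440., 217.])]
60 [ 63  62  57  62  60  62  64  64  61  69 106 123 123 198 203 205 209 211
 211 205 237 252 252 210 211 212 214 204 197 198 202 198 204 204 204 208
 210 154  41  47  42  39  36  34  36]
120 [173 173 160 113  83  71  66  68  67 176 134 135 138 185 102 116 192 215
 135 134 157 252 252 222 158  77  74 128 200 202 214 211 213 212 211 212
 209 206  39  39  37  38  38  34  40]
180 [ 62  61  62  65  68  68  67 207 208 136 137 139 141 159 105 115 190 218
 135 136 133 253 251  82 133 118  91  76  64  54  56  47  49  48  47  44
  46  46  99  51  39  38  36  35  39]
```

apply_moves(
  steps=[0,0,-3,0,0,0,-6,0,0,0,-7.5,0,0,0,-8.5,0,0,0,-9.5,0,0,0,-10.3,0,0,0,-10.3,0],
)

```text
clock: 31.3
position: [0.6164, 0.0704, 0.0992]
ee_rot: [0.0, 0.992, -0.122, -0.001]
contact_force: [-0.2, -0.8, -0.5]
width: -0.0
gripper_force: 0.0
```

apply_moves(
  steps=[-1,0.25,0,0,-2,0.5,0,0,-3,0.75,0,0,-4,1,0,0],
)

```text
clock: 31.63
position: [0.5771, 0.0813, 0.1016]
ee_rot: [-0.0, 0.993, -0.122, 0.002]
contact_force: [1.5, -0.7, 0.9]
width: -0.0002
gripper_force: 0.9
```

apply_moves(
  steps=[-0.9,0.22,0,0,-1.8,0.44,0,0,-2.7,0.66,0,0,-3.6,0.88,0,0,-3.6,0.88,0,0],
)

```text
clock: 32.05
position: [0.5379, 0.0904, 0.1002]
ee_rot: [0.0, 0.993, -0.122, -0.002]
contact_force: [-0.9, 0.1, -0.1]
width: -0.0004
gripper_force: 0.0
```

apply_moves(
  steps=[0,0,-0.8,0,0,0,-1.6,0,0,0,-2.4,0,0,0,-3,0,0,0,-3,0],
)

```text
clock: 32.47
position: [0.5399, 0.0896, 0.0682]
ee_rot: [0.0, 0.993, -0.122, -0.002]
contact_force: [-1.0, -0.4, -0.3]
width: -0.0
gripper_force: 0.0
```

apply_moves(
  steps=[0,0,-0.2,0,0,0,-0.4,0,0,0,-0.4,0],
)

```text
clock: 32.72
position: [0.541, 0.0897, 0.0659]
ee_rot: [0.0, 0.993, -0.122, -0.0]
contact_force: [0.3, 0.4, -0.8]
width: 0.0003
gripper_force: 0.0
```

apply_moves(
  steps=[0,0,-0.2,0,0,0,-0.3,0,0,0,-0.3,0],
)

```text
clock: 32.97
position: [0.5412, 0.0898, 0.064]
ee_rot: [0.0, 0.993, -0.122, 0.0]
contact_force: [-1.7, -0.0, 5.1]
width: -0.0001
gripper_force: 2.2
```

apply_moves(
  steps=[0,0,-0.2,0,0,0,-0.3,0,0,0,-0.3,0],
)

```text
clock: 33.22
position: [0.5413, 0.0898, 0.0639]
ee_rot: [-0.0, 0.993, -0.122, 0.001]
contact_force: [-6.4, -0.5, 22.6]
width: 0.0
gripper_force: 11.3
```

apply_moves(
  steps=[0,0,3,0,0,0,7,0,0,0,11,0,-2,-2,15,0,-5,-5,17,0,-7,-8,17,0,-7,-8,17,0,-7,-8,17,0],
)

```text
clock: 33.88
position: [0.4701, 0.0084, 0.2313]
ee_rot: [0.0, 0.992, -0.123, 0.001]
contact_force: [0.2, -0.2, -0.6]
width: -0.0004
gripper_force: 0.0
```

```bash
python3 - <<'E'
from h import *
s=get_state();print(s["position"],s["contact_force"])
a=snap("wrist","w17.png")[2]; b=snap("side","s17.png")[2]
o=np.zeros((520,800,3),np.uint8);o[:300,:400]=cv2.resize(a,(400,300));o[:500,400:800]=cv2.resize(b[130:330,180:340],(400,500),interpolation=cv2.INTER_CUBIC);cv2.imwrite("pics/c17.png",o)
E
```

```text
[0.47006111 0.00839336 0.23133625] [ 0.20711716 -0.17467828 -0.56635044]
```

View pics/c17.png

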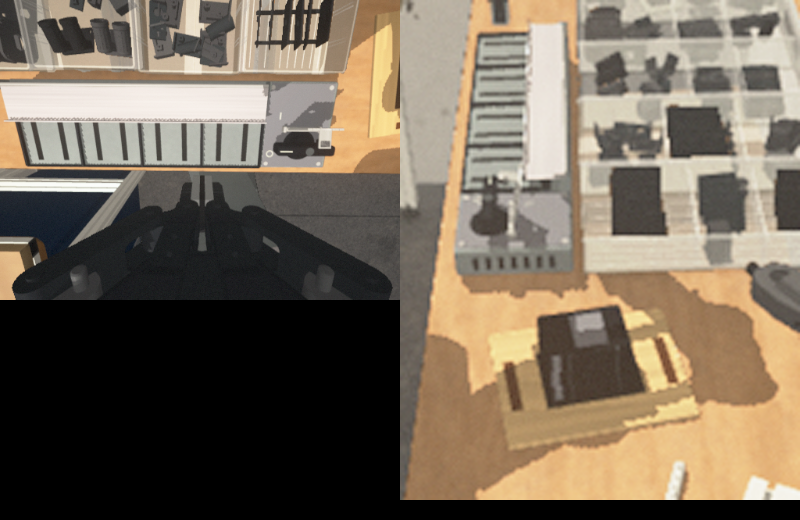

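The cover lies shut over the rail, the hasp is upright, the handle is off, and the stack is square on the mat. All four bays are empty, so I'm handing in.

```bash
python3 -c "
from rig import *
print(sign_off())"
```

```text
the job is handed in; nothing more can be done
None
```

The job is handed in, with no verdict shown: isolator off, hasp upright, the three packs present stacked squarely on the mat within about 1 to 2 mm of its middle, contact cover shut, and the printed housing and marker never touched.

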